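# Log and seat the reference tile in a roast-colour meter

### The job

Get the roast-colour meter ready for its reference reading. With the reference slide still out, take the barcode scanner from its holster, aim it straight down at the code label on the slide from about 10 cm, hold it steady there for a full second, and put it back in its holster, nose down and fully home. Then take the slide by its grip and push it into the meter until you feel the ball detent drop into its notch, short of the end stop, and finish still gripping the slide, holding it still in the notch while the meter reads; keep your fingers and the scanner off the tile and leave everything else on the bench where it is.

Things in the scene. Friction and masses are not known exactly. Their poses are not given: they have to be found in the camera images.
- meter: roast-colour meter, fixed: grey base 130 (x) x 320 (y) mm, y -145 to 175 mm, with two low rails along y (tops 35 mm above the bench); white measuring head over y 55 to 175 mm, top 100 mm up. Origin on the bench, z up. A flat aluminium slide 70 x 159 mm, top 28.5 mm up, runs between the rails along +y into a tunnel under the head
- slide (a joint): travel of the slide along the meter's +y, in m: 0 fully out, 0.128 at the end stop; starts at 0 to 0.03. A spring ball in the rail drops into a notch of the slide at 0.110 (tile under the reading window): elsewhere 2 to 3 N moves the slide; within 3 mm of the notch the ball pulls it in, and about 10 N pushes it out again
- label (a point): centre of the barcode label (30 x 46 mm, white with black bars) lying face up on the slide between grip and tile: x = 0, y = -57 mm + slide travel, z = 29 mm in the meter's frame. Readable at any turn about the vertical
- tile: reference tile, not to be touched: white ceramic disc 40 mm across in a black rim 49 mm across, fixed in the slide, 3 mm proud. Origin at its centre on the slide's top: x = 0, y = slide travel in the meter's frame
- grip: upright black finger grip fixed on the slide's outer end: 18 mm thick along the slide (y), 30 mm wide across it (x), 42 mm tall. Origin at the middle of its foot, 28.5 mm above the bench, at x = 0, y = -112 mm + slide travel in the meter's frame; axes as the meter's
- scanner: pistol-shaped barcode scanner, about 0.17 kg, parked nose down in its holster. Origin at the window in its nose, z along the barrel away from the nose (up when parked): it reads along its -z, from 60 to 160 mm. Black nose 44 (x) x 64 (y) mm, z 0 to 36; grey flat-sided barrel 42 (x) x 46 (y) mm, z 36 to 122, best gripped across y near the top; handle out along +x to 110 mm
- holster: bench holster, fixed: steel foot with an open-topped black cup, inside 52 (x) x 72 (y) mm, walls 5 mm, rim 55 mm above the bench, floor 12 mm above it. Origin on the bench under the cup's centre, z up. The parked scanner stands on that floor, centred, axes along the holster's (handle to +x)
- tin: bystander: lidded sample tin, 60 mm across, 62 mm tall, in front of the meter
- jar: bystander: amber glass jar, 64 mm across, 85 mm tall, behind the meter
- label_roll: bystander: roll of white labels lying flat, 96 mm across, 45 mm tall
- measure: bystander: clear plastic measuring cup, 84 mm across, 95 mm tall
- bowl: bystander: white cupping bowl, 100 mm across, 55 mm tall
- brush: bystander: bench brush lying down on the far side, to the right of the meter
- scoop: bystander: long steel spoon lying down between the holster and the meter
There are look-alikes about, which are no part of the job. Leave any blue look-alike of the scanner alone.

How it is judged:
On the way, in this order (a step that is already met when the one before it is completed fails the run):
1. the held scanner is aimed at the code label, 60 to 160 mm away, and kept steady for 0.8 s, the slide still out (z of label in the frame of scanner between -0.16 and -0.06 m and x of label in the frame of scanner between -0.013 and 0.013 m and y of label in the frame of scanner between -0.013 and 0.013 m and angle between scanner's own z axis and vertical below 0.5 rad and linear speed of scanner below 0.03 m/s and angular speed of scanner below 0.3 rad/s and contact force between the fingers and scanner above 1 N and value of joint slide below 0.05 m), for 0.8 s.
2. the scanner is back in its holster, nose down and fully home, and let go, the slide still out (horizontal distance between scanner and holster below 0.009 m and z of scanner in the frame of holster below 0.017 m and angle between scanner's own z axis and vertical below 0.15 rad and contact force between the fingers and scanner below 0.1 N and value of joint slide below 0.05 m), for 0.2 s.
At the end, for the whole second after the job is handed in: the slide rests in its notch (travel 0.110 m, within 2 mm) and still, the fingers holding its grip with more than 2 N; the scanner stands nose down on its holster's floor (within 9 mm of centre, 5 mm of the floor, upright within 0.15 rad) (value of joint slide between 0.108 and 0.112 m and velocity of joint slide between -0.003 and 0.003 m/s and contact force between the fingers and grip above 2 N and horizontal distance between scanner and holster below 0.009 m and z of scanner in the frame of holster below 0.017 m and angle between scanner's own z axis and vertical below 0.15 rad); the arm keeps its last pose, push and grip.
It fails at once if the fingers touch the reference tile (contact force between the fingers and tile above 0.5 N).
It fails at once if the scanner strikes the tile (contact force between scanner and tile above 0.5 N).
It fails at once if a bystander is moved more than 25 mm (distance of any of tin, jar, label_roll, measure, bowl, brush, scoop from where it was at the start of the episode above 0.025 m).
It also fails if it takes over 58 s, if anything falls off the work surface, if the arm or the gripper's body presses on something with over 40 N, if the wrist force passes 120 N, or if a joint passes its speed limit or range.

### The arm

A 6-joint arm with a two-finger parallel gripper is mounted at the origin on the work surface. World frame = base frame: x ahead of the robot, y to its left, z up, the work surface at z = 0. Lengths are in m, angles in rad, forces in N, time in s.
With the tool pointing down it reaches from about 0.25 to 0.775 m from the base axis. Payload 4 kg.
Tool frame: the origin (TCP) lies between the finger pads; the fingertips stand 14 mm ahead of it and the grasp point (between the pads) lies 5 mm behind it (nose_length is the distance from the TCP to the fingertips, in m); z points along the fingers, y is the line along which they close (so a half turn about z gives the same grasp; the last joint's range is limited). The gripper opens to 94 mm and grips with 3 to 60 N. Pads are 16 mm wide; open, the fingers measure 119 mm over their backs; the gripper's body (75 mm by 177 mm) begins 78 mm behind the grasp point.
Start: joints at [-1.334, 0.087, 1.371, -0, 1.684, -0.103], TCP at [0.183, -0.519, 0.22] pointing down, gripper open.
Joint ranges: [-3.1, 3.1], [-0.76, 2.03], [0.27, 2.55], [-1.08, 4.22], [0.17, 2.65], [-2.57, 2.57]. Speed limits (rad/s): [2.79, 2.79, 3.14, 3.14, 3.14, 3.14].

### API

Orientations are given as [roll, pitch, yaw] about the fixed x, y, z axes, in that order (R = Rz(yaw) Ry(pitch) Rx(roll)).
In Python, from bench import * gives the robot as it stands.
- The arm moves only by the tool move_arm, never from a script. Its argument "steps" is one flat list of numbers, 7 for each row, row after row: the turn, a rotation vector about the world's x, y, z in rad, then the shift along the world's x, y, z in m, then the opening, from 0 (shut) to 1 (fully open). A call has 1 to 12 rows; each row is the pose to reach, as a shift and turn from the pose commanded when the call began; what a row does not reach only later rows make up. A row lasts 1/10 s, in which the tool goes at most 50 mm and 8.59 degrees, less where a joint would pass 70% of its speed; a pose out of reach is approached as far as the arm can. A call with a gripper value outside its range is refused whole. The fingers move at their own pace and stop on an object; the grip force is fixed at half the most. Time passes only in rows, so rows that repeat a pose let the fingers close. It gives the time, the measured TCP pose, the force, the opening and the grip force at its end, in the units of the state.
- get_obs(): the state, without advancing time (a new reading comes with each control period).
- snapshot(name): name is "scene" or "top" or "wrist"; returns (picture, depth): 400x640x3 uint8, red, green, blue; 400x640 float32, m along the optical axis (not along the pixel's ray), 0 where there is no reading.
- camera_model(name): a dict with "fx", "fy", "cx", "cy" (pixels), "rvec" (rotation vector, rad) and "tvec" (3), from world to camera coordinates, as OpenCV has them. Camera axes: x right, y down, z forward; pixel columns grow to the right and rows downward; lengths in m; the calibration is good to about 2 mm. A picture is of the moment at which its call begins: read the wrist's pose just before it. camera_model takes no time and is no camera call; for the wrist camera it gives the pose at the moment of the call.
- close_job(): hands the job in; it is judged then, once.
Trained networks look in the newest picture that a camera, given by its name, has taken for a name from the list of things; names that differ only in an ending like _2 or _b are one class to them, and where a whole thing is asked for, a point or a joint stands for the part that bears it (a point fixed in the world has none). Each returns a list of dicts, best first, with "score" (0 to 1); they miss things now and then, are a little off and sometimes report something else, mostly with a low value. They report only what shows in the picture. A call takes as long as a camera call. They do not tell look-alikes from the thing itself.
- silhouettes(camera, target): "pixels" (400x640 bool, what is visible of it) and "uv" ([column, row] in pixels, amid what is visible of it).
- spot_point(camera, target): "uv" ([column, row] in pixels: a listed point, or the origin of a listed thing).
The state is a dict: "time": time; "joint_positions": joint angles; "qvel": joint speeds; "joint_torque": joint torques, N m; "tool_pos": TCP position; "ee_rot": TCP orientation; "wrist_force": force on the tool from outside, world axes, zero at the start; "wrist_torque": the same for the moment, N m; "width": finger opening in m; "finger_force": force on a finger pad.
Only numpy, scipy, OpenCV 4.12 (cv2) and the standard library are available. Lean on these libraries where they do the work, as an engineer would, in place of code of your own. Each camera call takes 0.05 s, during which the arm holds its last target. There are 200 camera calls.

## Working session

There is one attempt and no reset: what is moved stays moved. The work goes in short steps, Python scripts to look and compute and a tool call to move; the robot and the scene stay as the last step left them, time stands still between calls to the robot, and variables do not carry over. Pictures are saved under pics/ and viewed, at most 10 in all, crops included, and the job is handed in when it is done.

Besides the shell and the picture viewer there is one more tool, called after ">>>" in YAML: its name, and indented under it one key for each argument. move_arm: Moves the arm, as the interface text tells. Its arguments: {"type":"object","properties":{"steps":{"type":"array"}},"required":["steps"]}

```bash
mkdir -p pics; ls; cat > h.py <<'E'
from bench import *
import numpy as np, cv2
def snap(cam,f=None):
    m=camera_model(cam); p,d=snapshot(cam)
    if f: cv2.imwrite('pics/'+f,cv2.cvtColor(p,cv2.COLOR_RGB2BGR))
    return p,d,m
def Rt(m):
    return cv2.Rodrigues(np.array(m['rvec'],float))[0],np.array(m['tvec'],float).ravel()
def cloud(d,m):
    R,t=Rt(m); v,u=np.mgrid[:d.shape[0],:d.shape[1]]
    P=np.stack([(u-m['cx'])/m['fx']*d,(v-m['cy'])/m['fy']*d,d],-1)
    return (P-t)@R
def ray(m,uv):
    R,t=Rt(m); r=R.T@np.array([(uv[0]-m['cx'])/m['fx'],(uv[1]-m['cy'])/m['fy'],1]); return -R.T@t,r/np.linalg.norm(r)
def onz(m,uv,z):
    c,r=ray(m,uv); return c+r*(z-c[2])/r[2]
def proj(m,X):
    return cv2.projectPoints(np.array(X,float).reshape(-1,3),np.array(m['rvec'],float),np.array(m['tvec'],float),np.array([[m['fx'],0,m['cx']],[0,m['fy'],m['cy']],[0,0,1.]]),None)[0].reshape(-1,2)
E
python3 - <<'E'
from h import *
np.set_printoptions(precision=4,suppress=True)
ims=[]
for c in ['scene','top']:
    p,d,m=snap(c,c+'0.png'); P=cloud(d,m); ims.append(p)
    np.savez(c+'0.npz',p=p,d=d,P=P)
    for n in ['meter','tile','grip','scanner','holster','label']:
        for r in silhouettes(c,n)[:3]:
            q=P[r['pixels']&(d>0)]
            print(c,n,round(r['score'],2),np.round(r['uv']),len(q),np.median(q,0) if len(q) else '', np.percentile(q[:,2],98) if len(q) else '')
E
```

```text
pics
scene meter 0.66 [386. 191.] 3920 [0.5625 0.1606 0.0362] 0.1052430134100374
scene grip 0.61 [352. 198.] 109 [0.5098 0.0332 0.0598] 0.07453768223091564
scene grip 0.6 [364. 195.] 743 [0.5242 0.0909 0.0309] 0.07149947846184515
scene scanner 0.85 [247. 269.] 1050 [ 0.5139 -0.3559  0.1198] 0.13727568918171226
scene scanner 0.84 [214. 223.] 980 [ 0.3134 -0.3478  0.1029] 0.12491521065764179
scene scanner 0.76 [166. 285.] 1245 [ 0.3736 -0.535   0.1054] 0.1249390302945263
scene holster 0.67 [263. 281.] 959 [ 0.5289 -0.3566  0.0139] 0.05700097116313099
scene holster 0.48 [379. 190.] 150 [0.549  0.1414 0.032 ] 0.036812830290241925
scene label 0.83 [366. 196.] 806 [0.5236 0.0902 0.0309] 0.07145198764138215
top meter 0.69 [262. 185.] 4695 [0.5498 0.1586 0.0341] 0.10353595956461625
top tile 0.44 [267. 182.] 181 [0.5493 0.1436 0.0304] 0.034169630995949975
top grip 0.64 [298. 198.] 73 [0.5037 0.0381 0.0677] 0.07266347292605986
top scanner 0.84 [430. 192.] 820 [ 0.5032 -0.3461  0.1221] 0.1355565896976493
top scanner 0.74 [495. 241.] 1078 [ 0.3661 -0.5196  0.1055] 0.12333737518918357
top scanner 0.72 [431. 265.] 802 [ 0.3033 -0.3349  0.1099] 0.12353265210337964
top holster 0.73 [418. 202.] 1031 [ 0.4862 -0.3191  0.0121] 0.05673926893601932
top label 0.98 [286. 188.] 1099 [0.5303 0.0943 0.0282] 0.06944983901855406
top label 0.63 [300. 197.] 103 [0.5063 0.0383 0.067 ] 0.07197102330255947
```

View pics/scene0.png

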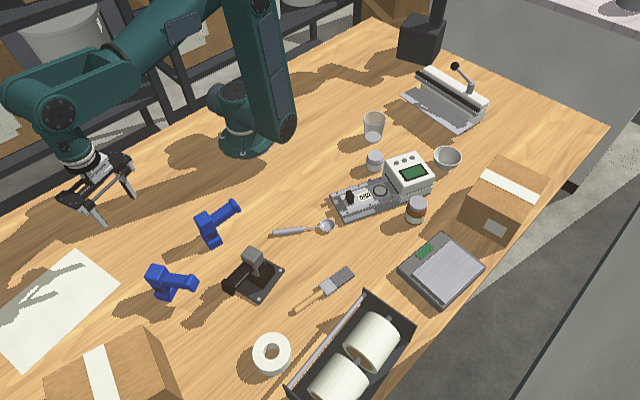

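View pics/top0.png

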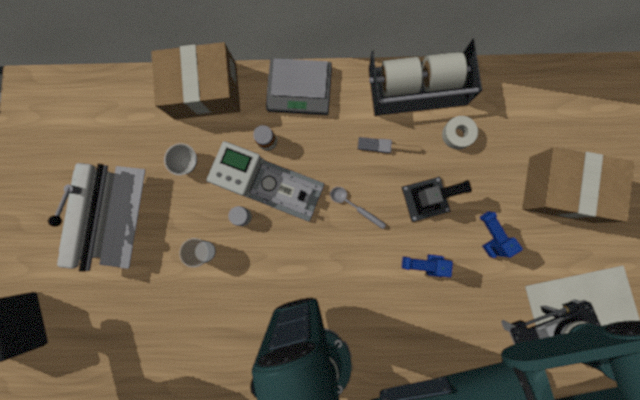

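The pictures show the real (grey/black) scanner in its holster at top (430,195), with the handle to image right (about world −y). The two blue look-alikes are at (430,265) and (500,235). The meter is at top (265,185), with its head to image left (about +y) and the grip at (300,197). The spoon lies between the holster and the meter.

```bash
cat > geo.py <<'E'
from h import *
np.set_printoptions(precision=4,suppress=True)
def rect(Q):
    (c,s,a)=cv2.minAreaRect((Q[:,:2]*1000).astype(np.float32)); return np.round(c,1),np.round(s,1),round(a,1)
def sel(P,c,r,z0,z1):
    return P[(np.hypot(P[...,0]-c[0],P[...,1]-c[1])<r)&(P[...,2]>z0)&(P[...,2]<z1)]
E
python3 - <<'E'
from geo import *
for c in ['scene','top']:
    z=np.load(c+'0.npz');P=z['P']
    for n,ce,r,z0,z1 in [('barreltop',(.50,-.345),.12,.118,.16),('cuprim',(.5,-.34),.08,.05,.06),('holsterfoot+',(.5,-.34),.12,.006,.018),('head',(.57,.22),.1,.09,.12),('base',(.55,.15),.2,.012,.04),('grip',(.505,.037),.04,.062,.08)]:
        Q=sel(P,ce,r,z0,z1)
        if len(Q)>5: print(c,n,len(Q),np.median(Q,0),Q.max(0),rect(Q))
m=camera_model('top')
E
```

```text
scene barreltop 589 [ 0.5087 -0.3688  0.1304] [ 0.5367 -0.31    0.1389] (array([ 506.2, -376.9]), array([ 47.7, 129.1]), 15.3)
scene cuprim 133 [ 0.5196 -0.3319  0.0552] [ 0.54   -0.2956  0.06  ] (array([ 513.5, -328.8]), array([40.8, 63.4]), 13.7)
scene holsterfoot+ 661 [ 0.5295 -0.3667  0.0129] [ 0.5698 -0.244   0.0179] (array([ 497. , -345.6]), array([164.5, 198.5]), 50.6)
scene head 1143 [0.5903 0.228  0.1013] [0.6633 0.3104 0.1088] (array([585.3, 234.7]), array([120.6, 132.4]), 68.2)
scene base 2244 [0.5415 0.1022 0.0291] [0.7196 0.2694 0.04  ] (array([546.9, 145.6]), array([341.9, 253.2]), 44.2)
scene grip 53 [0.5079 0.0363 0.0704] [0.5222 0.0519 0.0754] (array([506.4,  38.3]), array([17.4, 30.5]), 69.2)
top barreltop 502 [ 0.5061 -0.3517  0.1305] [ 0.537  -0.3087  0.1384] (array([ 505.5, -374.1]), array([ 45.6, 127.3]), 13.9)
top cuprim 141 [ 0.4832 -0.3185  0.054 ] [ 0.5425 -0.2944  0.0594] (array([ 495.7, -333.1]), array([81.8, 63.1]), 14.5)
top holsterfoot+ 766 [ 0.4841 -0.3264  0.0113] [ 0.5678 -0.2411  0.0178] (array([ 509.2, -328.7]), array([142.8, 144.2]), 14.4)
top head 1757 [0.5852 0.2341 0.0996] [0.6629 0.3117 0.1067] (array([587.7, 236.6]), array([121.5, 130.2]), 67.8)
top base 2732 [0.5281 0.0947 0.0271] [0.7019 0.2235 0.0398] (array([517.7, 131. ]), array([275.6, 268.2]), 44.4)
top grip 62 [0.5069 0.0385 0.0687] [0.5216 0.0503 0.0743] (array([507.4,  39.5]), array([18.2, 28.5]), 69.7)
```

```bash
python3 - <<'E'
from h import *
np.set_printoptions(precision=4,suppress=True)
o=get_obs();print(o['tool_pos'],o['ee_rot'],o['width'],o['time'])
m=camera_model('wrist');R,t=Rt(m);print(-R.T@t,R,m['fx'])
p,d,m=snap('wrist','w0.png')
E
```

```text
[ 0.1833 -0.5186  0.2195] [3.1414 0.     0.3398] 0.09387251383457897 0.7
[ 0.2555 -0.4925  0.3849] [[ 0.3334 -0.9428 -0.0004]
 [-0.9088 -0.3215  0.266 ]
 [-0.2509 -0.0883 -0.964 ]] 276.46802169652415
```

>>> move_arm:
  steps: [0, 0, 0.149, 0.032, 0.019, 0.02, 1, 0, 0, 0.297, 0.063, 0.038, 0.04, 1, 0, 0, 0.446, 0.094, 0.057, 0.06, 1, 0, 0, 0.594, 0.126, 0.076, 0.07, 1, 0, 0, 0.742, 0.158, 0.095, 0.08, 1, 0, 0, 0.89, 0.19, 0.114, 0.08, 1, 0, 0, 1.04, 0.22, 0.133, 0.08, 1, 0, 0, 1.188, 0.252, 0.152, 0.08, 1, 0, 0, 1.336, 0.284, 0.17, 0.08, 1, 0, 0, 1.484, 0.312, 0.187, 0.08, 1, 0, 0, 1.484, 0.312, 0.187, 0.08, 1, 0, 0, 1.484, 0.312, 0.187, 0.08, 1]

```text
time: 1.95
tool_pos: [0.4954, -0.3314, 0.2992]
ee_rot: [-3.141, -0.0, 1.823]
wrist_force: [-0.3, 0.0, -0.7]
width: 0.0937
finger_force: 0.0
```

```bash
python3 - <<'E'
from geo import *
o=get_obs();print(o['tool_pos'],o['ee_rot'],o['joint_positions'],o['time'])
p,d,m=snap('wrist','w1.png');P=cloud(d,m);np.savez('w1.npz',p=p,d=d,P=P)
for n,ce,r,z0,z1 in [('barreltop',(.495,-.345),.13,.118,.16),('barreltop2',(.495,-.333),.035,.118,.16),('cuprim',(.5,-.34),.08,.05,.06),('holsterfoot+',(.5,-.34),.12,.006,.018)]:
        Q=sel(P,ce,r,z0,z1)
        if len(Q)>5: print(n,len(Q),np.median(Q,0),Q.max(0),rect(Q))
for r in spot_point('wrist','scanner'): print(r)
for r in spot_point('wrist','holster'): print(r)
E
```

```text
[ 0.4954 -0.3314  0.2992] [-3.1407 -0.0001  1.8234] [-0.6842  0.1916  1.097  -0.0007  1.8536 -0.937 ] 1.95
barreltop 2227 [ 0.5028 -0.3486  0.1324] [ 0.5348 -0.3088  0.137 ] (array([ 502. , -373.5]), array([ 45.6, 125.1]), 13.2)
barreltop2 1228 [ 0.4922 -0.3312  0.1338] [ 0.5187 -0.3088  0.137 ] (array([ 492.6, -333. ]), array([46. , 41.5]), 14.4)
cuprim 548 [ 0.486  -0.3149  0.0549] [ 0.5391 -0.2938  0.0589] (array([ 492.8, -332.9]), array([82.1, 61.3]), 14.4)
holsterfoot+ 2321 [ 0.4856 -0.3137  0.0121] [ 0.5648 -0.2677  0.0173] (array([ 494.7, -340.7]), array([115.2, 122.1]), 14.5)
{'uv': [318.2, 174.5], 'score': 0.87}
{'uv': [216.9, 265.1], 'score': 0.75}
{'uv': [196.5, 156.8], 'score': 0.74}
{'uv': [320.3, 175.7], 'score': 0.91}
{'uv': [337.4, 38.7], 'score': 0.15}
```

View pics/w1.png

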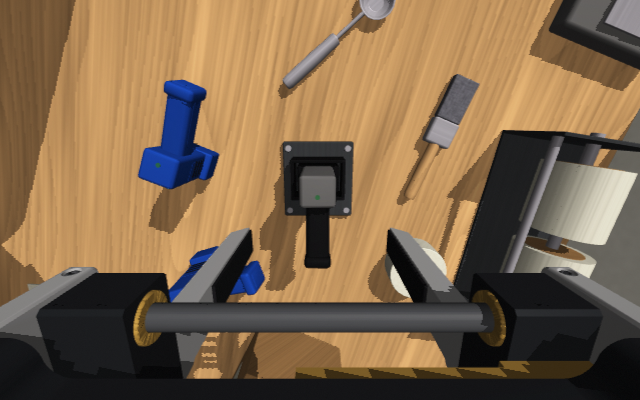

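The wrist view shows the grey barrel top at (318,185), between the open fingers, with the handle pointing down the image. Measured barrel top is 0.134 m and rim 0.055 m, both as the text says. Descending to grasp.

>>> move_arm:
  steps: [0, 0, 0, -0.002, -0.001, -0.045, 1, 0, 0, 0, -0.002, -0.001, -0.09, 1, 0, 0, 0, -0.002, -0.001, -0.13, 1, 0, 0, 0, -0.002, -0.001, -0.165, 1, 0, 0, 0, -0.002, -0.001, -0.187, 1, 0, 0, 0, -0.002, -0.001, -0.187, 1, 0, 0, 0, -0.002, -0.001, -0.187, 0.2, 0, 0, 0, -0.002, -0.001, -0.187, 0.2, 0, 0, 0, -0.002, -0.001, -0.187, 0.2, 0, 0, 0, -0.002, -0.001, -0.187, 0.2, 0, 0, 0, -0.002, -0.001, -0.187, 0.2, 0, 0, 0, -0.002, -0.001, -0.187, 0.2]

```text
time: 3.3
tool_pos: [0.4935, -0.3326, 0.1129]
ee_rot: [3.141, 0.001, 1.824]
wrist_force: [0.4, 0.2, 0.1]
width: 0.0493
finger_force: 0.0
```

>>> move_arm:
  steps: [0, 0, 0, 0, 0, 0, 0.2, 0, 0, 0, 0, 0, 0, 0.2, 0, 0, 0, 0, 0, 0, 0.2]

```text
time: 3.6
tool_pos: [0.4934, -0.3326, 0.1127]
ee_rot: [3.141, 0.0, 1.824]
wrist_force: [-0.8, -0.4, 1.3]
width: 0.0455
finger_force: 30.0
```

```bash
python3 - <<'E'
from geo import *
o=get_obs();print(o['tool_pos'],o['ee_rot'],o['width'],o['finger_force'],o['time'])
p,d,m=snap('wrist','w2.png');P=cloud(d,m)
Q=sel(P,(.493,-.333),.045,.118,.16);print(len(Q),rect(Q))
for r in spot_point('wrist','label')+spot_point('wrist','grip'): print(r, onz(m,r['uv'],.029))
E
```

```text
[ 0.4934 -0.3326  0.1127] [3.1414 0.0002 1.8238] 0.04550412594388142 29.98289555311203 3.6
7495 (array([ 492.8, -332.5]), array([70.3, 41.4]), 14.9)
```

>>> move_arm:
  steps: [0, 0, 0, 0, 0, 0.03, 0.2, 0, 0, 0, 0, 0, 0.07, 0.2, 0, 0, 0, 0, 0, 0.11, 0.2, 0, 0, 0, 0.002, 0.02, 0.145, 0.2, 0, 0, 0, 0.004, 0.05, 0.17, 0.2, 0, 0, 0, 0.007, 0.085, 0.18, 0.2, 0, 0, 0, 0.01, 0.12, 0.18, 0.2, 0, 0, 0, 0.012, 0.16, 0.18, 0.2, 0, 0, 0, 0.014, 0.2, 0.18, 0.2, 0, 0, 0, 0.016, 0.24, 0.18, 0.2, 0, 0, 0, 0.017, 0.27, 0.18, 0.2, 0, 0, 0, 0.017, 0.28, 0.18, 0.2]

```text
time: 4.95
tool_pos: [0.51, -0.0498, 0.2918]
ee_rot: [-3.141, -0.002, 1.828]
wrist_force: [0.9, -0.2, -2.5]
width: 0.0458
finger_force: 30.0
```

```bash
python3 - <<'E'
from geo import *
o=get_obs();print(o['tool_pos'],o['ee_rot'],o['width'],o['finger_force'],o['time'])
p,d,m=snap('wrist','w3.png');P=cloud(d,m);np.savez('w3.npz',p=p,d=d,P=P)
for n in ['label','tile','grip']:
  z={'label':.029,'tile':.0285,'grip':.0285}[n]
  for r in spot_point('wrist',n)[:2]: print(n,r, onz(m,r['uv'],z))
for n,ce,r,z0,z1 in [('head',(.587,.236),.1,.09,.12),('grip',(.507,.038),.04,.062,.08)]:
    Q=sel(P,ce,r,z0,z1)
    if len(Q)>5: print(n,len(Q),np.median(Q,0),rect(Q))
for c in ['top','scene']:
  _,_,m=snap(c)
  for n in ['label','tile']:
    for r in spot_point(c,n)[:2]: print(c,n,r, onz(m,r['uv'],.029))
E
```

```text
[ 0.51   -0.0498  0.2918] [-3.1408 -0.0015  1.8276] 0.045763176677677445 29.980547726154327 4.95
label {'uv': [352.6, 89.0], 'score': 0.91} [0.5232 0.0869 0.029 ]
tile {'uv': [374.4, 51.6], 'score': 0.57} [0.5388 0.1415 0.0285]
grip {'uv': [332.7, 117.2], 'score': 0.55} [0.5058 0.042  0.0285]
head 1861 [0.6056 0.1812 0.1   ] (array([602.2, 176.2]), array([92.3, 40.8]), 13.6)
grip 306 [0.505  0.04   0.0704] (array([505.,  40.]), array([18.2, 29.8]), 68.3)
top label {'uv': [286.9, 190.2], 'score': 0.79} [0.5264 0.0854 0.029 ]
top tile {'uv': [268.3, 183.7], 'score': 0.59} [0.5473 0.1432 0.029 ]
scene label {'uv': [373.3, 140.1], 'score': 0.56} [0.3701 0.3135 0.029 ]
scene label {'uv': [276.2, 356.8], 'score': 0.29} [ 0.7133 -0.4476  0.029 ]
scene tile {'uv': [378.1, 190.5], 'score': 0.58} [0.542 0.141 0.029]
```

View pics/w3.png

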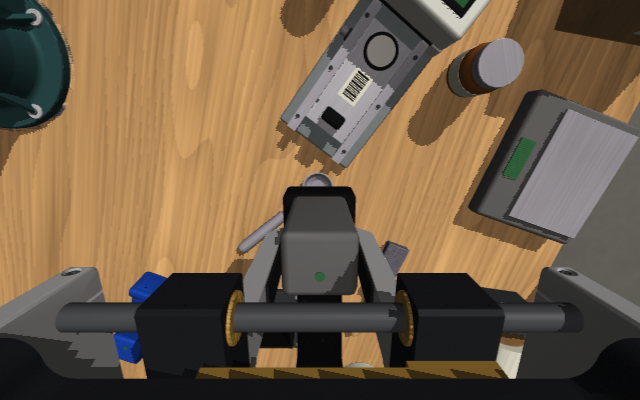

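The wrist picture shows the label at (354,87), the tile at (381,50) and the grip top at (333,118). The held scanner is at (320,240) and looks well seated. I'll refine the label centre next.

```bash
python3 - <<'E'
from geo import *
from scipy import ndimage as nd
z=np.load('w3.npz');p,P=z['p'],z['P'];m=camera_model('wrist')
b=p.astype(float);w=(b.min(2)>185)
D=np.hypot(P[...,0]-.525,P[...,1]-.09)
k=(D<.035)&w&(abs(P[...,2]-.029)<.008)
print(k.sum(),rect(P[k]),np.median(P[k],0))
b1=b.min(2); 
c=cv2.morphologyEx(k.astype(np.uint8),cv2.MORPH_CLOSE,np.ones((5,5)));v,u=np.nonzero(c);r=cv2.minAreaRect(np.c_[u,v].astype(np.float32));print(r,onz(m,r[0],.029))
# axis of slide from rails/slide sides and tile ring
k=(np.hypot(P[...,0]-.546,P[...,1]-.144)<.035)&(b.max(2)<70)&(P[...,2]<.045);print('rim',k.sum(),rect(P[k]))
cv2.imwrite('pics/c3.png',cv2.resize(cv2.cvtColor(p[20:180,270:450],cv2.COLOR_RGB2BGR),None,fx=3.5,fy=3.5))
E
```

```text
192 (array([525.3,  90.8]), array([44.4, 29.3]), 68.0) [0.5207 0.0874 0.0293]
((354.9000244140625, 86.30003356933594), (20.60000228881836, 33.0), 36.869895935058594) [0.5267 0.0871 0.029 ]
rim 420 (array([549. , 148.5]), array([58.7, 48.2]), 58.9)
```

View pics/c3.png

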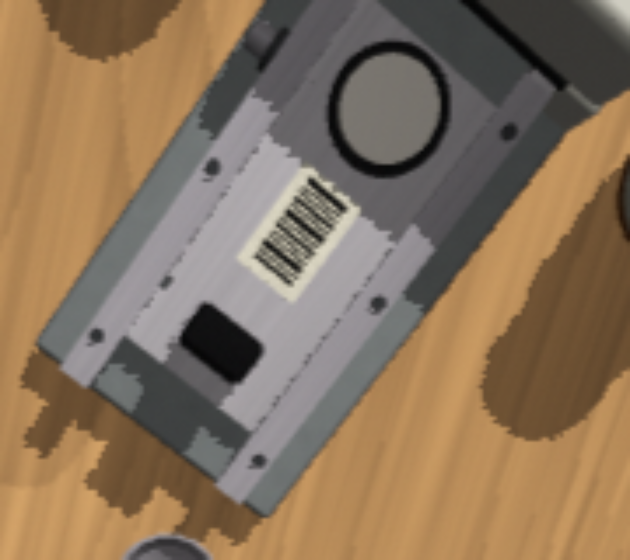

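>>> move_arm:
  steps: [0, 0, 0, 0.002, 0.02, 0, 0.2, 0, 0, 0, 0.005, 0.05, -0.01, 0.2, 0, 0, 0, 0.009, 0.085, -0.025, 0.2, 0, 0, 0, 0.012, 0.115, -0.042, 0.2, 0, 0, 0, 0.014, 0.134, -0.056, 0.2, 0, 0, 0, 0.015, 0.142, -0.062, 0.2, 0, 0, 0, 0.015, 0.142, -0.062, 0.2, 0, 0, 0, 0.015, 0.142, -0.062, 0.2]

```text
time: 6.25
tool_pos: [0.5257, 0.0885, 0.2312]
ee_rot: [3.141, 0.001, 1.823]
wrist_force: [0.1, -1.2, -1.5]
width: 0.046
finger_force: 30.0
```

```bash
python3 - <<'E'
from geo import *
o=get_obs();print(o['tool_pos'],o['ee_rot'],o['qvel'])
p,d,m=snap('wrist','w4.png');P=cloud(d,m)
Q=sel(P,o['tool_pos'][:2],.05,.2,.27);print(len(Q),Q[:,2].max(),np.percentile(Q[:,2],95),rect(Q))
p,d,m=snap('top','t4.png');P=cloud(d,m)
for c in ['top','scene']:
  p,d,m=snap(c)
  for r in spot_point(c,'scanner')[:3]: print(c,r,onz(m,r['uv'],.13))
E
```

```text
[0.5257 0.0885 0.2312] [3.1408 0.001  1.823 ] [-0.0106 -0.0102 -0.0117  0.0024 -0.0013  0.0019]
8526 0.2699989110118929 0.2630600269781228 (array([528.9,  79.9]), array([69.8, 62.5]), 19.2)
top {'uv': [491.9, 247.3], 'score': 0.81} [ 0.3507 -0.4854  0.13  ]
top {'uv': [432.2, 262.3], 'score': 0.7} [ 0.3116 -0.3233  0.13  ]
top {'uv': [279.6, 183.3], 'score': 0.63} [0.5332 0.0929 0.13  ]
scene {'uv': [364.4, 175.3], 'score': 0.95} [0.5199 0.088  0.13  ]
scene {'uv': [169.0, 291.8], 'score': 0.59} [ 0.4327 -0.5459  0.13  ]
scene {'uv': [211.3, 240.6], 'score': 0.57} [ 0.3815 -0.3845  0.13  ]
```

View pics/w4.png

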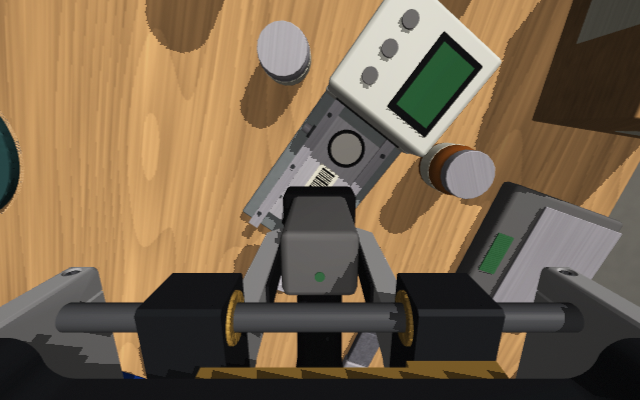

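The label's far end shows at (320,178), right under the scanner nose. The tile at (346,148) and the head are clear. Holding here.

>>> move_arm:
  steps: [0, 0, 0, 0, 0, 0, 0.2, 0, 0, 0, 0, 0, 0, 0.2, 0, 0, 0, 0, 0, 0, 0.2, 0, 0, 0, 0, 0, 0, 0.2, 0, 0, 0, 0, 0, 0, 0.2, 0, 0, 0, 0, 0, 0, 0.2, 0, 0, 0, 0, 0, 0, 0.2, 0, 0, 0, 0, 0, 0, 0.2, 0, 0, 0, 0, 0, 0, 0.2, 0, 0, 0, 0, 0, 0, 0.2, 0, 0, 0, 0, 0, 0, 0.2, 0, 0, 0, 0, 0, 0, 0.2]

```text
time: 7.75
tool_pos: [0.5253, 0.0894, 0.2305]
ee_rot: [3.141, 0.0, 1.824]
wrist_force: [-0.2, -0.3, -2.1]
width: 0.0458
finger_force: 30.0
```

```bash
python3 - <<'E'
from geo import *
p,d,m=snap('wrist');P=cloud(d,m)
Q=sel(P,(.587,.236),.1,.09,.12);print('head',len(Q),np.median(Q,0),rect(Q))
print(get_obs()['tool_pos'])
E
```

```text
head 16226 [0.5834 0.2376 0.1006] (array([584.6, 236.7]), array([119.1, 130.4]), 67.9)
[0.5253 0.0894 0.2305]
```

>>> move_arm:
  steps: [0, 0, 0, -0.002, -0.02, 0.005, 0.2, 0, 0, 0, -0.004, -0.055, 0.012, 0.2, 0, 0, 0, -0.008, -0.1, 0.012, 0.2, 0, 0, 0, -0.011, -0.145, 0.012, 0.2, 0, 0, 0, -0.014, -0.19, 0.012, 0.2, 0, 0, 0, -0.018, -0.235, 0.012, 0.2, 0, 0, 0, -0.021, -0.28, 0.012, 0.2, 0, 0, 0, -0.025, -0.325, 0.012, 0.2, 0, 0, 0, -0.028, -0.365, 0.012, 0.2, 0, 0, 0, -0.03, -0.397, 0.012, 0.2, 0, 0, 0, -0.032, -0.415, 0.012, 0.2, 0, 0, 0, -0.032, -0.422, 0.012, 0.2]

```text
time: 9.0
tool_pos: [0.4929, -0.3339, 0.242]
ee_rot: [-3.141, -0.001, 1.822]
wrist_force: [0.4, -0.3, -2.6]
width: 0.0459
finger_force: 30.0
```

>>> move_arm:
  steps: [0, 0, 0, 0, 0, -0.02, 0.2, 0, 0, 0, 0, 0, -0.04, 0.2, 0, 0, 0, 0, 0, -0.06, 0.2, 0, 0, 0, 0, 0, -0.07, 0.2, 0, 0, 0, 0, 0, -0.07, 0.2, 0, 0, 0, 0, 0, -0.07, 0.2]

```text
time: 9.6
tool_pos: [0.4938, -0.3321, 0.1734]
ee_rot: [3.141, 0.001, 1.825]
wrist_force: [-0.3, 0.2, -1.7]
width: 0.046
finger_force: 30.0
```

```bash
python3 - <<'E'
from geo import *
o=get_obs();print(o['tool_pos'],o['ee_rot'],o['wrist_force'],o['time'])
p,d,m=snap('wrist','w5.png');P=cloud(d,m)
Q=sel(P,(.493,-.3325),.09,.05,.06);print('rim',len(Q),rect(Q))
Q=sel(P,(.493,-.3325),.12,.006,.018);print('foot',len(Q),rect(Q))
E
```

```text
[ 0.4938 -0.3321  0.1734] [3.1408 0.0007 1.8248] [-0.2717  0.2005 -1.6636] 9.6
rim 683 (array([ 492.3, -332.3]), array([82.1, 59.6]), 14.6)
foot 3620 (array([ 491.9, -330.1]), array([115.1, 102.1]), 14.5)
```

View pics/w5.png

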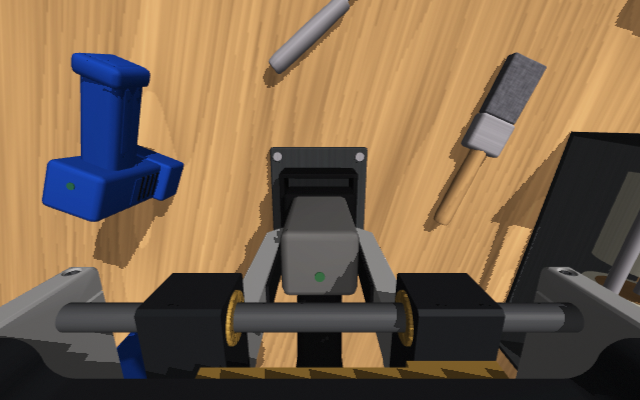

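The nose is centred over the cup at (318,185), with the cup's back wall parallel to it. Lowering slowly.

>>> move_arm:
  steps: [0, 0, 0, 0, 0, -0.01, 0.2, 0, 0, 0, 0, 0, -0.02, 0.2, 0, 0, 0, 0, 0, -0.03, 0.2, 0, 0, 0, 0, 0, -0.04, 0.2, 0, 0, 0, 0, 0, -0.048, 0.2, 0, 0, 0, 0, 0, -0.054, 0.2, 0, 0, 0, 0, 0, -0.058, 0.2, 0, 0, 0, 0, 0, -0.06, 0.2, 0, 0, 0, 0, 0, -0.06, 0.2]

```text
time: 10.55
tool_pos: [0.4935, -0.3328, 0.1129]
ee_rot: [3.141, 0.001, 1.824]
wrist_force: [-0.1, -0.1, -1.7]
width: 0.0457
finger_force: 30.0
```

>>> move_arm:
  steps: [0, 0, 0, 0, 0, -0.001, 0.2, 0, 0, 0, 0, 0, -0.001, 1, 0, 0, 0, 0, 0, -0.001, 1, 0, 0, 0, 0, 0, -0.001, 1, 0, 0, 0, 0, 0, -0.001, 1, 0, 0, 0, 0, 0, -0.001, 1, 0, 0, 0, 0, 0, -0.001, 1]

```text
time: 11.25
tool_pos: [0.4933, -0.3325, 0.1114]
ee_rot: [3.141, -0.0, 1.824]
wrist_force: [-0.1, -0.2, 0.6]
width: 0.0905
finger_force: 0.0
```

>>> move_arm:
  steps: [0, 0, 0, 0, 0, 0.03, 1, 0, 0, 0, 0, 0, 0.08, 1, 0, 0, 0, 0, 0, 0.13, 1, 0, 0, 0, 0, 0, 0.17, 1, 0, 0, 0, 0, 0, 0.188, 1, 0, 0, 0, 0, 0, 0.188, 1]

```text
time: 11.85
tool_pos: [0.4943, -0.3334, 0.3041]
ee_rot: [3.137, 0.007, 1.824]
wrist_force: [0.2, -0.1, 0.5]
width: 0.0938
finger_force: 0.0
```

```bash
python3 - <<'E'
from geo import *
o=get_obs();print(o['tool_pos'],o['ee_rot'],o['wrist_force'],o['time'],o['width'])
p,d,m=snap('wrist','w6.png');P=cloud(d,m)
for n,ce,r,z0,z1 in [('barreltop2',(.495,-.333),.035,.118,.16),('cuprim',(.5,-.34),.08,.05,.06)]:
        Q=sel(P,ce,r,z0,z1); print(n,len(Q),np.median(Q,0),Q.max(0),rect(Q))
E
```

```text
[ 0.4943 -0.3334  0.3041] [3.1365 0.0069 1.8238] [ 0.2224 -0.1461  0.4856] 11.85 0.09381650916395165
barreltop2 1217 [ 0.4929 -0.3314  0.1337] [ 0.5195 -0.309   0.1369] (array([ 492.9, -333. ]), array([45.6, 41.3]), 15.0)
cuprim 479 [ 0.4849 -0.3194  0.0551] [ 0.5396 -0.294   0.06  ] (array([ 492.8, -333.1]), array([81.8, 60.4]), 14.3)
```

>>> move_arm:
  steps: [0, 0, 0.1, 0.001, 0.02, 0, 1, 0, 0, 0.2, 0.002, 0.055, 0, 1, 0, 0, 0.3, 0.003, 0.095, 0, 0.6, 0, 0, 0.4, 0.005, 0.135, 0, 0.6, 0, 0, 0.5, 0.006, 0.18, -0.01, 0.6, 0, 0, 0.6, 0.008, 0.225, -0.03, 0.6, 0, 0, 0.7, 0.01, 0.27, -0.06, 0.6, 0, 0, 0.8, 0.011, 0.315, -0.08, 0.6, 0, 0, 0.88, 0.012, 0.35, -0.1, 0.6, 0, 0, 0.932, 0.012, 0.368, -0.1, 0.6, 0, 0, 0.932, 0.012, 0.3725, -0.1, 0.6, 0, 0, 0.932, 0.012, 0.3725, -0.1, 0.6]

```text
time: 13.1
tool_pos: [0.5046, 0.0401, 0.198]
ee_rot: [-3.14, -0.002, 2.756]
wrist_force: [0.2, -0.6, 1.2]
width: 0.0562
finger_force: 0.0
```

>>> move_arm:
  steps: [0, 0, 0, 0, 0, 0, 0.6, 0, 0, 0, 0, 0, 0, 0.6]

```text
time: 13.3
tool_pos: [0.5056, 0.0387, 0.1997]
ee_rot: [-3.142, 0.001, 2.753]
wrist_force: [0.7, -0.1, -0.3]
width: 0.0563
finger_force: 0.0
```

```bash
python3 - <<'E'
from geo import *
o=get_obs();print(o['tool_pos'],o['ee_rot'],o['wrist_force'],o['time'],o['width'],o['joint_positions'])
p,d,m=snap('wrist','w7.png');P=cloud(d,m)
Q=sel(P,(.505,.04),.035,.062,.08); print(len(Q),np.median(Q,0),Q.max(0),rect(Q))
E
```

```text
[0.5056 0.0387 0.1997] [-3.1415  0.0006  2.7535] [ 0.6756 -0.1452 -0.3391] 13.3 0.05626079974152211 [-0.0353 -0.0043  1.5047 -0.0002  1.6407 -1.218 ]
431 [0.5034 0.0411 0.0702] [0.5203 0.0532 0.0725] (array([504.1,  40.3]), array([18.1, 29. ]), 68.1)
```

View pics/w7.png

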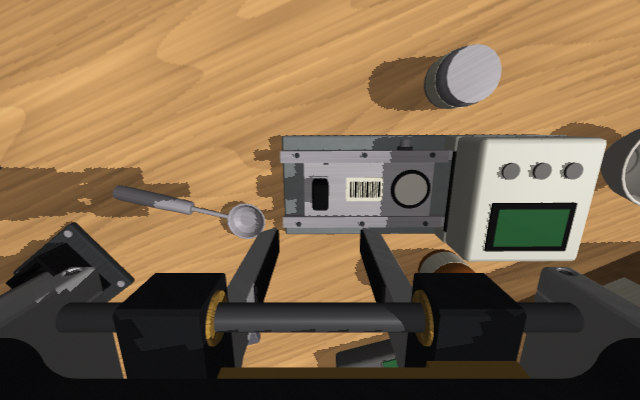

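The grip top at (320,193) is centred between the fingers, with the slide horizontal in the image and the tile well away at (410,188). The spoon at (245,220) is clear of the outer finger. Descending and closing.

>>> move_arm:
  steps: [0, 0, 0, 0, 0, -0.04, 0.6, 0, 0, 0, 0, 0, -0.08, 0.6, 0, 0, 0, 0, 0, -0.115, 0.6, 0, 0, 0, 0, 0, -0.138, 0.6, 0, 0, 0, 0, 0, -0.149, 0.6, 0, 0, 0, 0, 0, -0.149, 0.6, 0, 0, 0, 0, 0, -0.149, 0, 0, 0, 0, 0, 0, -0.149, 0, 0, 0, 0, 0, 0, -0.149, 0, 0, 0, 0, 0, 0, -0.149, 0, 0, 0, 0, 0, 0, -0.149, 0, 0, 0, 0, 0, 0, -0.149, 0]

```text
time: 14.55
tool_pos: [0.5056, 0.04, 0.051]
ee_rot: [3.141, 0.001, 2.756]
wrist_force: [-0.3, -0.4, 1.6]
width: 0.0182
finger_force: 30.0
```

>>> move_arm:
  steps: [0, 0, 0, 0, 0, 0, 0, 0, 0, 0, 0, 0, 0, 0, 0, 0, 0, 0, 0, 0, 0]

```text
time: 14.85
tool_pos: [0.5056, 0.04, 0.051]
ee_rot: [3.141, 0.001, 2.756]
wrist_force: [-0.2, 0.5, 3.6]
width: 0.0176
finger_force: 30.0
```

```bash
python3 - <<'E'
from geo import *
o=get_obs();print(o['tool_pos'],o['ee_rot'],o['wrist_force'],o['time'],o['width'],o['finger_force'])
p,d,m=snap('wrist','w8.png');P=cloud(d,m)
Q=sel(P,(.587,.236),.11,.09,.12);print('head',len(Q),np.median(Q,0),rect(Q))
for n in['tile','label']:
  for r in spot_point('wrist',n)[:1]: print(n,r,onz(m,r['uv'],.029))
E
```

```text
[0.5056 0.04   0.051 ] [3.1411 0.0007 2.7559] [-0.2427  0.4919  3.6147] 14.85 0.017597284416524757 30.00125080347061
head 1433 [0.5544 0.1851 0.0939] (array([544.9, 187.9]), array([ 6.4, 53.1]), 72.4)
tile {'uv': [467.8, 235.4], 'score': 0.97} [0.5455 0.1407 0.029 ]
label {'uv': [392.8, 236.5], 'score': 0.63} [0.5257 0.0898 0.029 ]
```

>>> move_arm:
  steps: [0, 0, 0, 0.002, 0.0046, 0, 0, 0, 0, 0, 0.0053, 0.013, 0, 0, 0, 0, 0, 0.009, 0.0223, 0, 0, 0, 0, 0, 0.0128, 0.0315, 0, 0, 0, 0, 0, 0.0165, 0.0408, 0, 0, 0, 0, 0, 0.0203, 0.0501, 0, 0, 0, 0, 0, 0.024, 0.0593, 0, 0, 0, 0, 0, 0.0278, 0.0686, 0, 0, 0, 0, 0, 0.0308, 0.076, 0, 0, 0, 0, 0, 0.032, 0.0788, 0, 0, 0, 0, 0, 0.032, 0.0788, 0, 0]

```text
time: 16.1
tool_pos: [0.5375, 0.1189, 0.051]
ee_rot: [3.142, 0.0, 2.756]
wrist_force: [-1.6, -0.5, 5.2]
width: 0.0179
finger_force: 30.0
```

```bash
cat > st.py <<'E'
from geo import *
a=np.array([.3754,.9269,0]);b=np.array([.9269,-.3754,0])
o=get_obs();f=np.array(o['wrist_force']);q=np.array(o['tool_pos'])-[.5056,.04,.051]
print('along %.4f lat %.4f z %.4f | F along %.2f lat %.2f z %.2f'%(q@a,q@b,q[2],f@a,f@b,f[2]),o['width'],o['time'],o['wrist_torque'])
E
python3 st.py
```

```text
along 0.0851 lat -0.0000 z -0.0000 | F along -1.08 lat -1.30 z 5.16 0.01787231310185922 16.1 [ 0.0405 -0.0237  0.0736]
```

>>> move_arm:
  steps: [0, 0, 0, 0.0008, 0.0019, 0, 0, 0, 0, 0, 0.0008, 0.0019, 0, 0]

```text
time: 16.3
tool_pos: [0.5381, 0.1202, 0.051]
ee_rot: [-3.141, 0.0, 2.756]
wrist_force: [-2.4, -1.5, 5.4]
width: 0.0178
finger_force: 30.0
```

>>> move_arm:
  steps: [0, 0, 0, 0.0008, 0.0019, 0, 0, 0, 0, 0, 0.0008, 0.0019, 0, 0]

```text
time: 16.5
tool_pos: [0.5388, 0.1221, 0.051]
ee_rot: [-3.141, 0.0, 2.756]
wrist_force: [-2.3, -2.1, 5.4]
width: 0.0177
finger_force: 30.0
```

>>> move_arm:
  steps: [0, 0, 0, 0.0008, 0.0019, 0, 0, 0, 0, 0, 0.0008, 0.0019, 0, 0]

```text
time: 16.7
tool_pos: [0.5396, 0.124, 0.051]
ee_rot: [-3.141, 0.0, 2.756]
wrist_force: [-2.1, -1.4, 5.4]
width: 0.0177
finger_force: 30.0
```

>>> move_arm:
  steps: [0, 0, 0, 0.0004, 0.0009, 0, 0, 0, 0, 0, 0.0004, 0.0009, 0, 0]

```text
time: 16.9
tool_pos: [0.5399, 0.1247, 0.051]
ee_rot: [-3.14, 0.0, 2.756]
wrist_force: [-2.2, -2.1, 5.9]
width: 0.018
finger_force: 30.0
```

>>> move_arm:
  steps: [0, 0, 0, 0.0004, 0.0009, 0, 0, 0, 0, 0, 0.0004, 0.0009, 0, 0]

```text
time: 17.1
tool_pos: [0.5404, 0.126, 0.051]
ee_rot: [-3.141, -0.0, 2.756]
wrist_force: [-1.6, 0.3, 5.0]
width: 0.0179
finger_force: 30.0
```

>>> move_arm:
  steps: [0, 0, 0, 0.0004, 0.0009, 0, 0, 0, 0, 0, 0.0004, 0.0009, 0, 0]

```text
time: 17.3
tool_pos: [0.5409, 0.1273, 0.051]
ee_rot: [3.141, 0.0, 2.756]
wrist_force: [-1.7, 1.4, 4.3]
width: 0.018
finger_force: 30.0
```

>>> move_arm:
  steps: [0, 0, 0, 0.0004, 0.0009, 0, 0, 0, 0, 0, 0.0004, 0.0009, 0, 0]

```text
time: 17.5
tool_pos: [0.5413, 0.1281, 0.051]
ee_rot: [3.142, -0.0, 2.756]
wrist_force: [-2.2, 0.4, 5.4]
width: 0.018
finger_force: 30.0
```

>>> move_arm:
  steps: [0, 0, 0, 0.0002, 0.0005, 0, 0, 0, 0, 0, 0.0002, 0.0005, 0, 0, 0, 0, 0, 0.0002, 0.0005, 0, 0]

```text
time: 17.8
tool_pos: [0.5413, 0.1283, 0.051]
ee_rot: [-3.141, -0.0, 2.756]
wrist_force: [-2.8, -1.3, 6.0]
width: 0.0183
finger_force: 30.0
```

```bash
python3 st.py
```

```text
along 0.0953 lat -0.0000 z -0.0000 | F along -2.21 lat -2.09 z 6.00 0.01825463994508222 17.8 [-0.0544  0.0977  0.0743]
```

>>> move_arm:
  steps: [0, 0, 0, 0.0002, 0.0005, 0, 0, 0, 0, 0, 0.0002, 0.0005, 0, 0, 0, 0, 0, 0.0002, 0.0005, 0, 0]

```text
time: 18.1
tool_pos: [0.5414, 0.1285, 0.051]
ee_rot: [-3.14, -0.0, 2.756]
wrist_force: [-2.4, -2.3, 5.9]
width: 0.0179
finger_force: 30.0
```

```bash
python3 st.py
```

```text
along 0.0954 lat -0.0001 z -0.0000 | F along -3.00 lat -1.33 z 5.89 0.017881553147589675 18.1 [-0.0781  0.1582  0.078 ]
```

>>> move_arm:
  steps: [0, 0, 0, 0.0003, 0.0007, 0, 0, 0, 0, 0, 0.0003, 0.0007, 0, 0, 0, 0, 0, 0.0003, 0.0007, 0, 0]

```text
time: 18.4
tool_pos: [0.5415, 0.1287, 0.051]
ee_rot: [-3.139, -0.0, 2.755]
wrist_force: [-4.0, -3.7, 6.3]
width: 0.018
finger_force: 30.0
```

```bash
python3 st.py
```

```text
along 0.0957 lat 0.0000 z 0.0000 | F along -4.92 lat -2.30 z 6.27 0.01798703737812047 18.4 [-0.2135  0.2477  0.1109]
```

The resistance (−4.9 N) is now above sliding friction, and it came after a clear pull-in, so the ball is in the notch. I'll back off the extra push and let it settle.

>>> move_arm:
  steps: [0, 0, 0, -0.0004, -0.001, 0, 0, 0, 0, 0, -0.0004, -0.001, 0, 0, 0, 0, 0, -0.0004, -0.001, 0, 0, 0, 0, 0, -0.0004, -0.001, 0, 0, 0, 0, 0, -0.0004, -0.001, 0, 0]

```text
time: 18.9
tool_pos: [0.5414, 0.1285, 0.051]
ee_rot: [-3.141, -0.0, 2.756]
wrist_force: [-2.1, -0.1, 5.6]
width: 0.0178
finger_force: 30.0
```

```bash
python3 st.py; python3 - <<'E'
from geo import *
p,d,m=snap('top');P=cloud(d,m)
for n,ce,r,z0,z1 in [('barreltop',(.50,-.345),.12,.118,.16),('cuprim',(.5,-.34),.08,.05,.06)]:
    Q=sel(P,ce,r,z0,z1);print(n,len(Q),rect(Q))
E
```

```text
along 0.0955 lat -0.0000 z 0.0000 | F along -0.93 lat -1.92 z 5.58 0.017844036927486248 18.9 [-0.0823  0.1146  0.087 ]
barreltop 495 (array([ 506.3, -375.3]), array([ 45.7, 128. ]), 13.5)
cuprim 144 (array([ 495.8, -333.6]), array([81.8, 62.8]), 14.1)
```

The slide is seated and still in the notch. The scanner stands where it was at the start, so I'm handing in.

```bash
python3 -c "
from bench import *
print(close_job())"
```

```text
the job is handed in; nothing more can be done
None
```

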